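# Raise the pastry case's sash onto its catch at the height mark and slide a ramekin in

## Robot

A 6-joint arm with a two-finger parallel gripper is mounted at the origin on a cart in front of the work surface, level with it; the furniture and walls round the work are solid. World frame = base frame: x ahead of the robot, y to its left, z up, the work surface at z = 0. Lengths are in m, angles in degrees, forces in N, time in s.
With the tool pointing down it reaches from about 0.2 to 0.875 m from the base axis. Payload 3.4 kg.
Tool frame: the origin (TCP) lies midway between the tips of the shut fingers; the grasp point (between the pads) lies 19 mm behind it; z points along the fingers, y is the line along which they close (so a half turn about z gives the same grasp; the last joint's range is limited). The gripper opens to 94 mm and grips with 3 to 60 N. Pads are 16 mm wide; open, the fingers measure 119 mm over their backs; the gripper's body (75 mm by 177 mm) begins 78 mm behind the grasp point.
Start: joints at [-76.203, 15.808, 86.224, -0, 77.962, -6.933], TCP at [0.204, -0.538, 0.205] pointing down, gripper open.
Joint ranges: [-165.64, 165.64], [-43.16, 119.46], [12.63, 154.43], [-67.54, 247.53], [6.08, 155.33], [-154.97, 154.97]. Speed limits (degrees/s): [147.25, 147.25, 180, 180, 180, 180].

## Interface

Orientations are given as [roll, pitch, yaw] about the fixed x, y, z axes, in that order (R = Rz(yaw) Ry(pitch) Rx(roll)).
In Python, from workcell import env, viewer, models gives the robot as it stands.
- The arm moves only by the tool play_rows, never from a script. Its argument "commands" is a list that holds one entry, the list of rows, each a list of 5 numbers: the shift along the world's x, y, z in mm, then the turn about the world's z in degrees, then the opening, from 0 (shut) to 1 (fully open). In form: [[[dx, dy, dz, turn, claw], ...]]. A call has 1 to 20 rows; each row is the pose to reach, as a shift and turn from the pose commanded when the call began; what a row does not reach only later rows make up. A row lasts 1/12 s, in which the tool goes at most 41.7 mm and 7.16 degrees, less where a joint would pass 70% of its speed; a pose out of reach is approached as far as the arm can. A call with a gripper value outside its range is refused whole. The fingers move at their own pace and stop on an object; "squeeze" is the grip in N (left out, the last holds). Time passes only in rows, so rows that repeat a pose let the fingers close. It gives the time, the measured TCP pose, the force, the opening and the grip force at its end, in the units of the state.
- env.read_state(): the state, without advancing time (a new reading comes with each control period).
- viewer.capture(name): name is "side" or "top" or "wrist"; returns a dict with "img" (400x640x3 uint8, red, green, blue), "mtx" (3x3 intrinsics, pixels), "rvec" (rotation vector, rad) and "tvec" (3), from world to camera coordinates, as OpenCV has them. Camera axes: x right, y down, z forward; pixel columns grow to the right and rows downward; lengths in m; the calibration is good to about 2 mm. A picture is of the moment at which its call begins. There is no depth.
- env.close_job(): hands the job in; it is judged then, once.
Trained networks look in a picture, given as the dict that the camera call returned (one of the last four; its "shot" number tells which), for a name from the list of things; names that differ only in an ending like _2 or _b are one class to them, and where a whole thing is asked for, a point or a joint stands for the part that bears it (a point fixed in the world has none). Each returns a list of dicts, best first, with "conf" (0 to 1); they miss things now and then, are a little off and sometimes report something else, mostly with a low value. They report only what shows in the picture. A call takes as long as a camera call. They do not tell look-alikes from the thing itself.
- models.regions_of(picture, name): "mask" (400x640 bool, what is visible of it) and "position" ([row, column] in pixels, amid what is visible of it).
The state is a dict: "time_s": time; "qpos": joint angles; "joint_velocities": joint speeds; "joint_efforts": joint torques, N m; "ee_pos": TCP position; "tool_rot": TCP orientation; "force": force on the tool from outside, world axes, zero at the start; "ft_torque": the same for the moment, N m; "grip_width": opening from 0.0 (shut) to 1.0 (fully open); "grasp_force": force on a finger pad.
Only numpy, scipy, OpenCV 4.12 (cv2) and the standard library are available. Lean on these libraries where they do the work, as an engineer would, in place of code of your own. Each camera call takes 0.05 s, during which the arm holds its last target. There are 200 camera calls.

## Task

Open the glass pastry case to serving height: from in front, push up under the lip of its sash to the height mark, until the spring-bolt catch there has taken it, without forcing the sash beyond its rubber stop; then take the hand away gently, so that the sash stays up on the catch and never drops. Then slide the ramekin that waits on the front ledge along the board, under the raised sash, until it stands wholly inside the case behind the sash, upright, without disturbing the espresso cup beside it or the two ramekins at the back.

Things in the scene. Friction and masses are not known exactly. Their poses are not given: they have to be found in the camera images.
- case: Pastry case, aluminium, clear panes, on a wooden board; fixed; 476 mm wide (y), 468 high. Origin on the worktop below the middle of the sash's front face; x goes into the case, y left, z up. The board, 18 mm thick, runs from x = -140 (open front ledge) to 255 mm. Jambs at y = +-201 to 233 mm, front faces at x = -1. Rear pane at x = 243. Above the lip only mark and catch stand out, under 30 mm.
- sash (a joint): Height in m by which the sash is raised: 0 shut (the start), 0.19 end of its guides. It slides straight up. 1.0 to 1.2 kg, mostly counterbalanced by springs: 3 to 7 N at the lip carry it; let go anywhere but on the catch it falls shut. It is glass: it must never be pushed with more than 22 N, nor drop.
- sash_lip (a point): Underside of the round nose of the lift lip, mid length: an aluminium ledge 304 mm long (case y), 6 mm thick, nose a 10 mm rubber sleeve, standing out 31 mm from the sash's lower rail. Shut, the nose's underside is 58 mm above the board (76 above the worktop), the flat behind it 4 mm higher; fingers leaning forward fit under. The point is 26 mm in front of the sash's face and rises with the sash.
- sash_index (a point): Steel index with a dark line on the sash's left stile; the point is the middle of the line. Rises with the sash. Level with the height mark when the sash is raised by the difference of their heights at the start (135 to 170 mm).
- height_mark: Height mark: steel pointer plate with a dark line and a thumb screw on the front of the left jamb, its tip towards the sash. Origin on the line; axes as the case's. The catch on the right jamb was set to it by eye: with the sash resting on the catch the index stands 10 mm below to 10 mm above the mark, which only feeling can tell.
- sash_strike (a point): Steel block, 14 x 14 mm, 8 high, on the sash's right stile; the point is its centre. Some 20 mm below the mark it presses aside the catch's spring bolt (1 to 4 N more), drags along it and, once past, lets it snap out beneath; at most 4 mm higher it meets a stiff rubber stop. Lowered 4 mm from the stop it rests on the bolt, which then carries the sash.
- ramekin: The ramekin to put in: white, fluted, 70 mm across, 40 high, 0.13 kg; origin at the centre of its underside. Starts on the front ledge, 95 to 112 mm left or right of the middle (the cup is on the other side), 63 to 78 mm in front of the sash. It is wholly behind the sash, 14 mm thick, once its centre is 50 mm or more behind the sash's front face (case x).
- espresso_cup: White espresso cup with a fern pattern, on the other side of the front ledge, 58 mm across, 81 with its handle, 56 high; origin at the centre of its underside. It stays.
- back_ramekin_1: Ramekin like the first, at the back of the case, right half, its centre 145 to 160 mm behind the sash's front face; origin at the centre of its underside. It stays.
- back_ramekin_2: The same, in the left half of the case at the back. It stays.
Things that resemble listed ones, but are neither listed nor needed, are in the scene too. Leave any red or yellow look-alike of the ramekin alone.

How it is judged (in metres and radians):
On the way, in this order (a step that is already met when the one before it is completed fails the run):
1. the sash is up at the mark, held by its catch alone (z of sash_index in the frame of height_mark between -0.014 and 0.014 m and velocity of joint sash between -0.01 and 0.01 m/s and contact force between each of the arm, the fingers and sash below 0.3 N), for 0.3 s.
2. the ramekin stands inside the case, wholly behind the sash (x of ramekin in the frame of case above 0.05 m and y of ramekin in the frame of case between -0.165 and 0.165 m and z of ramekin in the frame of case below 0.025 m and angle between ramekin's own z axis and vertical below 0.1 rad), for 0.2 s.
At the end, for the whole second after the job is handed in: The sash rests on its catch, untouched and still, its index within 14 mm of the height mark; the ramekin stands upright on the case's board, its centre at least 50 mm behind the sash's front face and within 165 mm of the case's middle line, at rest (all of step 1 and all of step 2 and linear speed of ramekin below 0.02 m/s).
It fails at once if the sash is pushed with more than 22 N (contact force between any of the fingers, the arm and sash above 22 N).
It fails at once if the sash drops (faster than 0.25 m/s) (velocity of joint sash below -0.25 m/s).
It fails at once if the ramekin is tipped over or lifted off the board (by 17 mm) (angle between ramekin's own z axis and vertical above 0.4 rad or z of ramekin in the frame of case above 0.035 m).
It fails at once if the espresso cup or a ramekin at the back is moved by more than 20 mm or tipped ((distance of espresso_cup from where it was at the start of the episode above 0.02 m or angle between espresso_cup's own z axis and vertical above 0.3 rad) or (distance of back_ramekin_1 from where it was at the start of the episode above 0.02 m or angle between back_ramekin_1's own z axis and vertical above 0.3 rad) or (distance of back_ramekin_2 from where it was at the start of the episode above 0.02 m or angle between back_ramekin_2's own z axis and vertical above 0.3 rad)).
It also fails if it takes over 54 s, if anything falls off the work surface, if the arm or the gripper's body presses on something with over 40 N, if the wrist force passes 120 N, or if a joint passes its speed limit or range.

## Working session

There is one attempt and no reset: what is moved stays moved. The work goes in short steps, Python scripts to look and compute and a tool call to move; the robot and the scene stay as the last step left them, time stands still between calls to the robot, and variables do not carry over. Pictures are saved under pics/ and viewed, at most 10 in all, crops included, and the job is handed in when it is done.

Besides the shell and the picture viewer there is one more tool, called after "Emit:" as name(argument=value, ...) on one line, values as JSON. play_rows: Moves the arm, as the interface text tells. Its arguments: {"type":"object","properties":{"commands":{"type":"array","items":{"type":"array","items":{"type":"array","items":{"type":"number"}}}},"squeeze":{"type":"number"}},"required":["commands"]}

```bash
mkdir -p pics; cat > h.py <<'E'
import numpy as np, cv2
from workcell import env, viewer, models
def proj(p,c):
    return cv2.projectPoints(np.float64(p).reshape(-1,1,3),np.float64(c["rvec"]),np.float64(c["tvec"]),np.float64(c["mtx"]),None)[0][:,0]
def ray(rc,c):
    R=cv2.Rodrigues(np.float64(c["rvec"]))[0];t=np.float64(c["tvec"]).ravel()
    d=R.T@np.linalg.inv(np.float64(c["mtx"]))@np.array([rc[1],rc[0],1.]);o=-R.T@t
    return o,d/np.linalg.norm(d)
def atz(rc,c,z):
    o,d=ray(rc,c);return o+d*(z-o[2])/d[2]
def tri(obs):
    A=np.zeros((3,3));b=np.zeros(3)
    for rc,c in obs:
        o,d=ray(rc,c);M=np.eye(3)-np.outer(d,d);A+=M;b+=M@o
    p=np.linalg.solve(A,b);return p
def save(c,n): cv2.imwrite("pics/"+n,c["img"][:,:,::-1])
E
python3 - <<'E'
from h import *
np.set_printoptions(precision=4,suppress=True)
s=env.read_state();print({k:s[k] for k in("time_s","ee_pos","tool_rot","force","grip_width")})
C={n:viewer.capture(n) for n in("side","top","wrist")}
for n,c in C.items():
    save(c,n+"0.png")
    R=cv2.Rodrigues(np.float64(c["rvec"]))[0];print(n,-R.T@np.float64(c["tvec"]).ravel(),R[2])
    for t in["case","sash","sash_lip","sash_index","height_mark","sash_strike","ramekin","espresso_cup"]:
        for r in models.regions_of(c,t):
            print(n,t,round(r["conf"],2),np.array(r["position"]),r["mask"].sum())
v=np.vstack([C[n]["img"] for n in("side","top")]);cv2.imwrite("pics/st.png",cv2.resize(v,(480,600))[:,:,::-1])
E
```

```text
{'time_s': 0.0, 'ee_pos': array([ 0.2034, -0.5372,  0.2046]), 'tool_rot': array([-179.9   ,   -0.0116,   20.7289]), 'force': array([ 0.441 , -0.4417,  0.2602]), 'grip_width': 1.000056646663453}
side [0.3284 0.8132 0.781 ] [ 0.2562 -0.7468 -0.6137]
side case 0.68 [229.  274.4] 32712
side sash 0.87 [237.2 297.8] 4455
side sash_lip 0.89 [237. 297.] 4531
side sash_index 0.76 [238.9 300. ] 4445
side sash_index 0.32 [236.7 342.8] 467
side sash_strike 0.57 [239.3 299.5] 4466
side sash_strike 0.37 [288.3 316.8] 624
side ramekin 0.86 [191.5 399.8] 332
side ramekin 0.81 [202.6 369.1] 340
side ramekin 0.79 [235.5 341.8] 477
side ramekin 0.7 [214.2 396.3] 407
side espresso_cup 0.72 [288.9 317. ] 647
top [0.3326 0.0781 1.5349] [ 0.1721 -0.0017 -0.9851]
top case 0.93 [201.8 287.9] 14665
top case 0.71 [196.2 289.6] 3471
top sash 0.81 [196.6 291.1] 3401
top sash_index 0.78 [195.3 288.1] 3518
top height_mark 0.65 [223.4 252. ] 378
top height_mark 0.64 [185.2 200.9] 48
top sash_strike 0.74 [196.  291.2] 3416
top sash_strike 0.61 [200.9 289.4] 14799
top ramekin 0.96 [228.7 324.3] 430
top ramekin 0.82 [239.7 399.4] 373
top ramekin 0.63 [274.4 388. ] 486
top ramekin 0.61 [274.9 424.3] 430
top espresso_cup 0.81 [223.7 252.5] 350
wrist [ 0.2825 -0.5083  0.3847] [-0.2708 -0.1012 -0.9573]
```

```bash
python3 - <<'E'
import cv2,numpy as np
a=cv2.imread("pics/side0.png")[60:360,160:480];b=cv2.imread("pics/top0.png")[120:320,160:480]
cv2.imwrite("pics/a.png",cv2.resize(a,(640,600),interpolation=2));cv2.imwrite("pics/b.png",cv2.resize(b,(800,500),interpolation=2))
E
```

```text
(no output)
```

View pics/a.png

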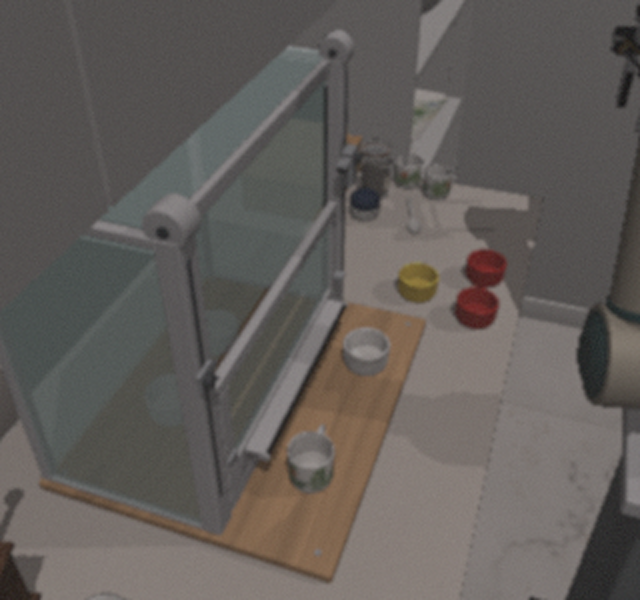

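View pics/b.png

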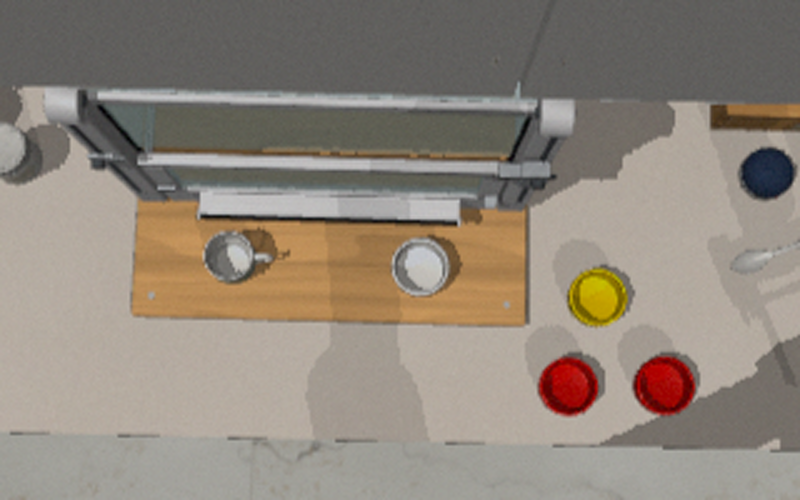

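The side view shows the case with its cup at (290,317) and a white ramekin at (236,342), both on the ledge. The red and yellow look-alikes are on the worktop at the right. In the top view the white ramekin is at (229,324) and the cup at (224,252). The white one on the board is the ramekin meant. Next I'll fix the case frame.

```bash
python3 - <<'E'
from h import *
np.set_printoptions(precision=4,suppress=True)
c=viewer.capture("top");s=viewer.capture("side")
f=lambda x,y:(120+y/2.5,160+x/2.5)
L=atz(f(132,315),c,.018);R=atz(f(528,325),c,.018)
print("board front",L,R,np.linalg.norm(L-R))
l=atz(f(197,219),c,.081);r=atz(f(460,225),c,.081);print("lip nose ends",l,r,np.linalg.norm(l-r))
y=(L-R);y/=np.linalg.norm(y);x=np.array([y[1],-y[0],0]);O=(L+R)/2+.14*x;O[2]=0
yaw=np.degrees(np.arctan2(x[1],x[0]));print("origin",O,"yaw",yaw)
for c0,n in((c,"top"),(s,"side")):
  for t in("ramekin","espresso_cup"):
    for q in models.regions_of(c0,t)[:4]:
      if q["conf"]<.5: continue
      p=atz(q["position"],c0,.018+.02);d=p-O;print(n,t,q["conf"],p,"case",d@x,d@y)
# side pixels of case points
g=lambda a,b,h:O+a*x+b*y+np.array([0,0,h])
for nm,p in dict(jambLtop=g(-.001,.217,.468),jambRtop=g(-.001,-.217,.468),jambLbot=g(-.001,.217,.018),nose_L=g(-.026,.152,.081),nose_R=g(-.026,-.152,.081)).items():
  print(nm,p,proj(p,s)[0],proj(p,c)[0])
v=s["img"];cr=v[200:340,250:330];print()
cv2.imwrite("pics/c.png",np.hstack([cv2.resize(v[200:330,225:315],(415,600),interpolation=2),cv2.resize(v[100:230,290:370],(370,600),interpolation=2)])[:,:,::-1])
E
```

```text
board front [0.4657 0.3904 0.018 ] [ 0.4646 -0.0857  0.018 ] 0.47604304104308315
lip nose ends [0.574  0.3082 0.081 ] [0.574  0.0011 0.081 ] 0.3071021130331727
origin [0.6051 0.152  0.    ] yaw -0.13577329916751277
top ramekin 0.88 [0.5312 0.048  0.038 ] case -0.0736499082919357 -0.10415106505208675
top ramekin 0.83 [ 0.4005 -0.1277  0.038 ] case -0.2039287921998895 -0.28018336253120174
top ramekin 0.82 [ 0.3905 -0.2401  0.038 ] case -0.2136731120703313 -0.39261773497524116
top ramekin 0.81 [ 0.4963 -0.1668  0.038 ] case -0.10808873644548293 -0.31903677463950414
top espresso_cup 0.54 [0.5348 0.2696 0.038 ] case -0.07056440148901993 0.11747001292163019
side ramekin 0.89 [ 0.391  -0.1078  0.038 ] case -0.21348226632990217 -0.2602796481003263
side ramekin 0.87 [ 0.4952 -0.1374  0.038 ] case -0.10926645060962674 -0.289663099021311
side ramekin 0.73 [ 0.4016 -0.2289  0.038 ] case -0.20265726312559268 -0.3813936174896176
side ramekin 0.57 [0.5234 0.0514 0.038 ] case -0.08148847636010449 -0.10083492717911377
side espresso_cup 0.92 [0.5408 0.2666 0.038 ] case -0.06459823153820882 0.11447869325206486
jambLtop [0.6046 0.369  0.468 ] [251.0866 161.0695] [184.7934 163.2564]
jambRtop [ 0.6036 -0.065   0.468 ] [332.6823  75.9687] [384.3834 168.3378]
jambLbot [0.6046 0.369  0.018 ] [273.2438 322.0645] [222.4587 200.6806]
nose_L [0.5795 0.3041 0.081 ] [292.1899 287.414 ] [240.2992 205.7635]
nose_R [0.5788 0.0001 0.081 ] [331.3993 211.6558] [344.3647 208.4021]
```

View pics/c.png

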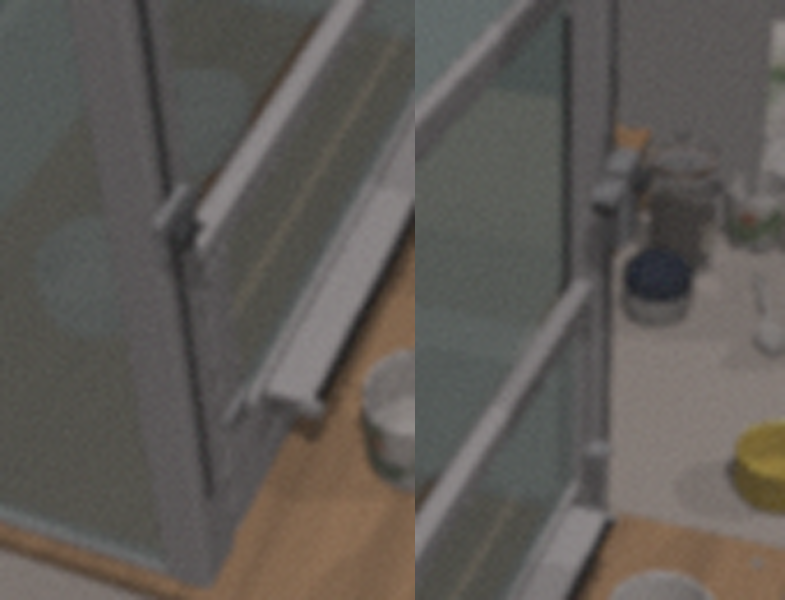

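Board, lip and ramekin all agree on the case frame: origin about (0.604, 0.152), yaw about 0°, ramekin at case (-0.075, -0.103). I'll move to open space in front of the case with the closing line along x, then check how the arm behaves at the edge of its reach. A forward lean would help under the lip.

Emit:
play_rows(commands=[[[40,10,40,7,1],[60,40,70,14,1],[80,80,95,21,1],[95,120,105,28,1],[110,160,115,35,1],[120,200,125,42,1],[130,240,135,49,1],[140,280,145,56,1],[150,320,155,63,1],[155,355,165,69.3,1],[160,390,175,69.3,1],[160,425,180,69.3,1],[160,455,200,69.3,1]]])

```text
time_s: 2.73
ee_pos: [0.3624, -0.0899, 0.4001]
tool_rot: [-179.9, -0.1, 90.0]
force: [1.3, 0.5, -0.4]
grip_width: 1.001
grasp_force: 0.0
```

Emit:
play_rows(commands=[[[0,0,40,0,1],[0,0,80,0,1],[0,0,120,0,1],[0,0,160,0,1],[0,0,200,0,1],[0,0,240,0,1],[0,0,280,0,1],[0,0,320,0,1],[0,0,360,0,1],[0,0,400,0,1]]])

```text
time_s: 3.57
ee_pos: [0.3515, -0.0905, 0.7229]
tool_rot: [179.4, 0.1, 90.0]
force: [0.7, -0.1, -1.1]
grip_width: 0.998
grasp_force: 0.0
```

```bash
python3 -c "
from h import *
s=env.read_state();print(s['time_s'],s['ee_pos'],s['tool_rot'],s['qpos'])"
```

```text
3.5667 [ 0.35153263 -0.09047506  0.72290161] [1.79393661e+02 1.28437648e-01 9.00140530e+01] [-25.6159304   11.33314351  12.95286642   0.34804967 155.11135133
 -25.31416715]
```

Emit:
play_rows(commands=[[[40,0,0,0,1],[80,0,0,0,1],[120,0,0,0,1],[120,0,0,0,1],[120,0,0,0,1]]])

```text
time_s: 3.98
ee_pos: [0.3824, -0.0729, 0.7066]
tool_rot: [-178.3, -1.1, 90.1]
force: [0.7, -0.5, -0.5]
grip_width: 1.0
grasp_force: 0.0
```

```bash
python3 -c "
from h import *
s=env.read_state();print(s['time_s'],s['ee_pos'],s['tool_rot'],s['qpos'])"
```

```text
3.9833 [ 0.38242108 -0.07285095  0.70659961] [-178.28537333   -1.13276547   90.06709802] [-21.48610587  14.06916752  12.62779394   1.01326465 155.31052738
 -20.65692911]
```

Emit:
play_rows(commands=[[[10,20,-40,0,1],[20,40,-80,0,1],[30,60,-120,0,1],[30,80,-160,0,1],[30,100,-190,0,1],[30,100,-190,0,1]]])

```text
time_s: 4.48
ee_pos: [0.4102, 0.0286, 0.514]
tool_rot: [-178.1, -1.2, 90.1]
force: [0.4, 0.5, -0.2]
grip_width: 1.001
grasp_force: 0.0
```

```bash
python3 -c "
from h import *
s=env.read_state();print(s['time_s'],s['ee_pos'],s['tool_rot'],s['qpos'])"
```

```text
4.4833 [0.41022678 0.02855489 0.5140224 ] [-178.14091783   -1.17999503   90.10085071] [ -6.65289857   1.38197062  61.56198522   1.0895141  119.03686423
  -6.2605311 ]
```

The tilt persists, because a call starts from the pose actually reached. So approaching the wrist limit from high up and close in, with J5 at its upper stop, should give a forward lean.

Emit:
play_rows(commands=[[[-10,0,40,0,1],[-25,0,80,0,1],[-50,0,110,0,1],[-75,0,140,0,1],[-100,0,170,0,1],[-130,0,190,0,1],[-170,0,200,0,1],[-210,0,200,0,1],[-230,0,200,0,1],[-230,0,200,0,1]]])

```text
time_s: 5.32
ee_pos: [0.1752, 0.0283, 0.7193]
tool_rot: [-178.9, -1.0, 90.0]
force: [0.0, -0.5, 0.3]
grip_width: 1.003
grasp_force: 0.0
```

```bash
python3 -c "
from h import *
s=env.read_state();print(s['time_s'],s['ee_pos'],s['tool_rot'],s['qpos'])"
```

```text
5.3167 [0.17521957 0.02834284 0.71930585] [-178.85602353   -0.96683831   89.97762851] [-15.3419201   -6.81484796  33.89087001   1.4517025  154.27562846
 -14.02879219]
```

Emit:
play_rows(commands=[[[0,0,40,0,1],[0,0,80,0,1],[0,0,120,0,1],[0,0,160,0,1]]])

```text
time_s: 5.65
ee_pos: [0.1929, 0.029, 0.7295]
tool_rot: [-179.7, -0.7, 90.0]
force: [0.5, 0.4, 0.3]
grip_width: 1.002
grasp_force: 0.0
```

Emit:
play_rows(commands=[[[0,0,40,0,1],[0,0,80,0,1],[0,0,120,0,1],[0,0,160,0,1]]])

```text
time_s: 5.98
ee_pos: [0.2014, 0.0312, 0.7363]
tool_rot: [178.8, -0.4, 90.0]
force: [-0.1, 0.1, -0.3]
grip_width: 0.997
grasp_force: 0.0
```

```bash
python3 -c "
from h import *
s=env.read_state();print(s['time_s'],s['ee_pos'],s['tool_rot'],s['qpos'])"
```

```text
5.9833 [0.20136036 0.03116379 0.7362752 ] [178.84106053  -0.38593664  90.04347764] [-12.39752654  -3.7871991   27.4645521    1.49743811 155.26656748
 -11.07124409]
```

Emit:
play_rows(commands=[[[-100,0,100,0,1]]])

```text
time_s: 6.07
ee_pos: [0.1819, 0.0307, 0.7355]
tool_rot: [178.3, -0.2, 90.1]
force: [1.2, -0.2, -0.8]
grip_width: 1.002
grasp_force: 0.0
```

Emit:
play_rows(commands=[[[-100,0,100,0,1]]])

```text
time_s: 6.15
ee_pos: [0.1532, 0.0333, 0.7377]
tool_rot: [177.1, 0.3, 90.0]
force: [-0.4, 1.0, 0.7]
grip_width: 1.003
grasp_force: 0.0
```

Emit:
play_rows(commands=[[[0,0,200,0,1]]])

```text
time_s: 6.23
ee_pos: [0.1527, 0.0364, 0.7464]
tool_rot: [175.2, 0.9, 89.8]
force: [-1.3, -0.3, 0.5]
grip_width: 0.998
grasp_force: 0.0
```

Emit:
play_rows(commands=[[[0,0,200,0,1]]])

```text
time_s: 6.32
ee_pos: [0.1605, 0.0377, 0.7524]
tool_rot: [174.1, 1.3, 89.8]
force: [0.3, 0.0, -1.1]
grip_width: 1.0
grasp_force: 0.0
```

Emit:
play_rows(commands=[[[0,0,200,0,1],[0,0,200,0,1]]])

```text
time_s: 6.48
ee_pos: [0.1711, 0.0401, 0.7597]
tool_rot: [172.7, 1.7, 89.9]
force: [-0.5, -0.5, 0.2]
grip_width: 0.998
grasp_force: 0.0
```

Emit:
play_rows(commands=[[[0,0,200,0,1],[0,0,200,0,1]]])

```text
time_s: 6.65
ee_pos: [0.1797, 0.0416, 0.7664]
tool_rot: [171.4, 2.0, 89.9]
force: [-0.0, -0.3, 0.4]
grip_width: 1.001
grasp_force: 0.0
```

Short calls at that limit build up the lean, now 8.6° forward. I'd rather have the closing line along y, which keeps the hand clear of the case and lets both fingers push the ramekin. So I'll turn to yaw 180 and build up the rest of the lean there.

Emit:
play_rows(commands=[[[5,-8,-40,7,1],[10,-16,-60,14,1],[10,-20,-60,21,0.8],[10,-20,-60,28,0.6],[10,-20,-60,35,0.4],[10,-20,-60,42,0.2],[10,-20,-60,49,0],[10,-20,-60,56,0],[10,-20,-60,63,0],[10,-20,-60,70,0],[10,-20,-50,77,0],[10,-20,-30,84,0],[10,-20,0,90,0]]])

```text
time_s: 7.73
ee_pos: [0.2005, 0.0267, 0.7338]
tool_rot: [171.8, 3.2, 179.8]
force: [0.9, 0.5, 0.6]
grip_width: 0.253
grasp_force: 0.0
```

Emit:
play_rows(commands=[[[-100,0,100,0,0]]])

```text
time_s: 7.82
ee_pos: [0.1856, 0.0322, 0.7318]
tool_rot: [172.0, 3.7, 179.9]
force: [0.5, -0.8, -0.0]
grip_width: 0.186
grasp_force: 0.0
```

Emit:
play_rows(commands=[[[-100,0,150,0,0]]])

```text
time_s: 7.9
ee_pos: [0.1693, 0.0437, 0.7358]
tool_rot: [172.9, 4.6, 179.4]
force: [0.5, -0.8, -0.5]
grip_width: 0.117
grasp_force: 0.0
```

Emit:
play_rows(commands=[[[-50,0,150,0,0]]])

```text
time_s: 7.98
ee_pos: [0.165, 0.0551, 0.744]
tool_rot: [173.7, 5.9, 179.1]
force: [0.2, 0.2, 0.4]
grip_width: 0.042
grasp_force: 0.0
```

Emit:
play_rows(commands=[[[-50,0,150,0,0]]])

```text
time_s: 8.07
ee_pos: [0.1625, 0.0655, 0.7513]
tool_rot: [174.2, 7.0, 179.0]
force: [0.3, -0.9, -0.5]
grip_width: 0.008
grasp_force: 0.0
```

```bash
python3 -c "
from h import *
from scipy.spatial.transform import Rotation as R
s=env.read_state();print(s['time_s'],s['ee_pos'],s['tool_rot'],s['qpos'],R.from_euler('xyz',s['tool_rot'],degrees=True).as_matrix()[:,1:])"
```

```text
8.0667 [0.16251027 0.06550923 0.75127142] [174.1908658    7.03921971 178.9699041 ] [-23.02629509  -9.15395797  28.242072    19.50341133 155.29975491
 -94.21148333] [[ 0.00548352  0.12371928]
 [ 0.9949268   0.09900673]
 [ 0.10045199 -0.98736579]]
```

Emit:
play_rows(commands=[[[-50,0,150,0,0]]])

```text
time_s: 8.15
ee_pos: [0.1586, 0.0759, 0.7582]
tool_rot: [174.6, 8.1, 178.9]
force: [0.4, -0.4, -0.9]
grip_width: 0.004
grasp_force: 0.0
```

Emit:
play_rows(commands=[[[-50,0,150,0,0]]])

```text
time_s: 8.23
ee_pos: [0.153, 0.0862, 0.7651]
tool_rot: [174.9, 9.3, 178.8]
force: [0.1, 0.2, 0.2]
grip_width: 0.005
grasp_force: 0.0
```

Emit:
play_rows(commands=[[[-50,0,150,0,0]]])

```text
time_s: 8.32
ee_pos: [0.1457, 0.0958, 0.7717]
tool_rot: [175.1, 10.5, 178.7]
force: [0.8, -1.2, -0.1]
grip_width: 0.006
grasp_force: 0.0
```

Emit:
play_rows(commands=[[[-50,0,150,0,0]]])

```text
time_s: 8.4
ee_pos: [0.1368, 0.1044, 0.7781]
tool_rot: [175.2, 11.7, 178.6]
force: [0.2, -0.3, -0.4]
grip_width: 0.004
grasp_force: 0.0
```

Emit:
play_rows(commands=[[[-50,0,150,0,0]]])

```text
time_s: 8.48
ee_pos: [0.1273, 0.111, 0.7838]
tool_rot: [175.1, 12.9, 178.5]
force: [-0.0, 0.1, 1.0]
grip_width: 0.006
grasp_force: 0.0
```

Emit:
play_rows(commands=[[[-50,0,150,0,0]]])

```text
time_s: 8.57
ee_pos: [0.1183, 0.1155, 0.7887]
tool_rot: [175.0, 14.0, 178.5]
force: [0.1, 0.4, 0.5]
grip_width: 0.005
grasp_force: 0.0
```

Emit:
play_rows(commands=[[[-50,0,150,0,0]]])

```text
time_s: 8.65
ee_pos: [0.1101, 0.1185, 0.7929]
tool_rot: [174.7, 14.9, 178.4]
force: [-0.2, -1.2, -0.1]
grip_width: 0.002
grasp_force: 0.0
```

Emit:
play_rows(commands=[[[-50,0,150,0,0]]])

```text
time_s: 8.73
ee_pos: [0.1027, 0.1204, 0.7967]
tool_rot: [174.4, 15.8, 178.3]
force: [0.1, -0.5, -0.9]
grip_width: 0.006
grasp_force: 0.0
```

```bash
python3 -c "
from h import *
from scipy.spatial.transform import Rotation as R
s=env.read_state();print(s['time_s'],s['ee_pos'],s['tool_rot'],s['qpos'],R.from_euler('xyz',s['tool_rot'],degrees=True).as_matrix()[:,1:])"
```

```text
8.7333 [0.10274689 0.12041583 0.79672247] [174.42772505  15.81616091 178.33881211] [ 38.7280998   -6.41446553  14.72537705 -14.10756657 155.30971922
 -64.05551197] [[ 0.00239815  0.27396458]
 [ 0.99562342  0.08919679]
 [ 0.09342516 -0.95759456]]
```

Emit:
play_rows(commands=[[[20,-35,-20,0,0],[40,-70,-30,0,0],[50,-105,-30,0,0],[60,-140,-30,0,0]]])

```text
time_s: 9.07
ee_pos: [0.1241, 0.0977, 0.7864]
tool_rot: [176.0, 14.9, 179.4]
force: [-0.1, 0.5, -0.3]
grip_width: 0.005
grasp_force: 0.0
```

Emit:
play_rows(commands=[[[-50,-50,150,0,0]]])

```text
time_s: 9.15
ee_pos: [0.1335, 0.0895, 0.7913]
tool_rot: [176.4, 15.6, 175.0]
force: [2.7, -0.7, -0.2]
grip_width: 0.007
grasp_force: 0.0
```

Emit:
play_rows(commands=[[[-50,-50,150,0,0]]])

```text
time_s: 9.23
ee_pos: [0.1277, 0.094, 0.7973]
tool_rot: [176.7, 16.8, 176.5]
force: [0.1, 0.5, 1.3]
grip_width: 0.005
grasp_force: 0.0
```

Emit:
play_rows(commands=[[[-50,-50,150,0,0]]])

```text
time_s: 9.32
ee_pos: [0.1192, 0.0942, 0.8031]
tool_rot: [176.8, 18.2, 177.5]
force: [-0.7, 0.1, 0.5]
grip_width: 0.003
grasp_force: 0.0
```

Emit:
play_rows(commands=[[[-20,-50,150,0,0]]])

```text
time_s: 9.4
ee_pos: [0.1111, 0.0887, 0.8076]
tool_rot: [176.8, 19.5, 179.0]
force: [0.1, 0.0, 4.9]
grip_width: 0.004
grasp_force: 0.0
```

Emit:
play_rows(commands=[[[-20,-50,150,0,0]]])

```text
time_s: 9.48
ee_pos: [0.1041, 0.08, 0.8098]
tool_rot: [176.9, 20.4, 178.9]
force: [0.6, 0.5, 0.5]
grip_width: 0.01
grasp_force: 0.0
```

Emit:
play_rows(commands=[[[-20,-50,150,0,0]]])

```text
time_s: 9.57
ee_pos: [0.0954, 0.0697, 0.8115]
tool_rot: [177.1, 21.1, 178.4]
force: [-0.4, 0.1, 0.4]
grip_width: 0.007
grasp_force: 0.0
```

```bash
python3 -c "
from h import *
from scipy.spatial.transform import Rotation as R
s=env.read_state();print(s['time_s'],s['ee_pos'],s['tool_rot'],s['qpos'],R.from_euler('xyz',s['tool_rot'],degrees=True).as_matrix()[:,1:])"
```

```text
9.5667 [0.09542916 0.06969    0.81145977] [177.0583533   21.12225725 178.3999951 ] [ 31.02608299  -9.01413614  12.68642377 -21.15351477 155.29698977
 -78.7875905 ] [[ 0.00939892  0.36117696]
 [ 0.99880931  0.04125027]
 [ 0.04787094 -0.93158447]]
```

Lean is now 21° forward and 2.4° sideways, which is enough. Next is the approach to the front of the lip, at the middle between cup and ramekin.

Emit:
play_rows(commands=[[[20,5,-30,0,0],[45,10,-60,0,0],[70,20,-90,0,0],[95,27,-120,0,0],[120,34,-150,0,0],[145,41,-180,0,0],[170,48,-210,0,0],[195,55,-240,0,0],[220,62,-270,0,0],[245,69,-300,0,0],[270,76,-330,0,0],[300,82,-360,0,0],[320,82,-390,0,0],[340,82,-420,0,0]]])

```text
time_s: 10.73
ee_pos: [0.4231, 0.1523, 0.4089]
tool_rot: [177.0, 21.1, 178.6]
force: [0.4, -0.2, -0.6]
grip_width: 0.007
grasp_force: 0.0
```

```bash
python3 -c "
from h import *
from scipy.spatial.transform import Rotation as R
s=env.read_state();print(s['time_s'],s['ee_pos'],s['tool_rot'],s['qpos'],s['force'],R.from_euler('xyz',s['tool_rot'],degrees=True).as_matrix()[:,1:])"
```

```text
10.7333 [0.42305841 0.15234922 0.40894391] [177.0268466   21.12947892 178.56208828] [ 12.86972206 -10.97152064  90.44391047  -2.25731337  79.31787389
 -76.24390624] [ 0.42802824 -0.2201103  -0.63115639] [[ 0.00636855  0.36117975]
 [ 0.99880866  0.04281819]
 [ 0.04838085 -0.93151264]]
```

Emit:
play_rows(commands=[[[10,0,-38,0,0],[20,0,-76,0,0],[30,0,-114,0,0],[40,0,-152,0,0],[50,0,-190,0,0],[60,0,-228,0,0],[75,0,-266,0,0],[88,0,-300,0,0],[97,0,-325,0,0],[105,0,-342,0,0],[105,0,-342,0,0]]])

```text
time_s: 11.65
ee_pos: [0.5259, 0.1513, 0.0644]
tool_rot: [177.2, 20.7, 178.5]
force: [-0.1, 0.6, -1.0]
grip_width: 0.006
grasp_force: 0.0
```

```bash
python3 - <<'E'
from h import *
s=env.read_state();print(s['ee_pos'],s['force'])
c=viewer.capture("side");v=c["img"]
w=viewer.capture("wrist")["img"]
t=viewer.capture("top")["img"]
cv2.imwrite("pics/d.png",np.hstack([cv2.resize(v[180:320,250:390],(400,400),interpolation=2),cv2.resize(t[150:270,200:370],(400,282),interpolation=2) if 0 else cv2.resize(t[140:280,220:360],(400,400),interpolation=2)])[:,:,::-1])
E
```

```text
[0.52590534 0.15134551 0.06440628] [-0.05631746  0.58313812 -1.01687349]
```

View pics/d.png

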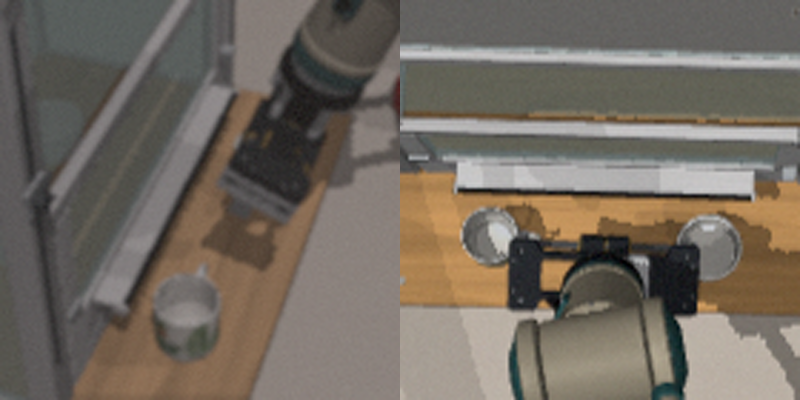

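The picture shows the hand at the middle in front of the lip, clear of the cup at top crop (490,237) and the ramekin at (710,245). I'll go forward to touch the nose.

Emit:
play_rows(commands=[[[15,0,0,0,0],[28,0,0,0,0],[34,0,0,0,0],[37,0,0,0,0],[37,0,0,0,0]]])

```text
time_s: 12.22
ee_pos: [0.5659, 0.1518, 0.0691]
tool_rot: [177.1, 21.2, 178.6]
force: [-0.2, 0.1, -0.0]
grip_width: 0.006
grasp_force: 0.0
```

Emit:
play_rows(commands=[[[2,0,0,0,0],[3,0,0,0,0],[3,0,0,0,0]]])

```text
time_s: 12.47
ee_pos: [0.5676, 0.1518, 0.0681]
tool_rot: [177.1, 21.1, 178.6]
force: [0.4, -0.6, 0.6]
grip_width: 0.004
grasp_force: 0.0
```

Emit:
play_rows(commands=[[[1,0,0,0,0],[2,0,0,0,0],[2,0,0,0,0]]])

```text
time_s: 12.72
ee_pos: [0.5681, 0.1516, 0.0673]
tool_rot: [177.1, 20.9, 178.6]
force: [-3.9, 0.2, 2.4]
grip_width: 0.008
grasp_force: 1.6
```

Emit:
play_rows(commands=[[[0.5,0,1,0,0],[1,0,2,0,0],[1,0,3,0,0],[1,0,4,0,0]]])

```text
time_s: 13.05
ee_pos: [0.5681, 0.1516, 0.0703]
tool_rot: [177.2, 20.7, 178.6]
force: [-5.2, 1.0, -3.0]
grip_width: 0.005
grasp_force: 3.2
```

Emit:
play_rows(commands=[[[0.5,0,1,0,0],[1,0,2,0,0],[1,0,3,0,0],[1,0,4,0,0]]])

```text
time_s: 13.38
ee_pos: [0.5682, 0.1516, 0.0739]
tool_rot: [177.2, 20.6, 178.6]
force: [-6.9, 0.8, -4.1]
grip_width: 0.005
grasp_force: 3.8
```

```bash
python3 - <<'E'
from h import *
s=env.read_state();print(s['ee_pos'],s['force'],s['grasp_force'])
E
```

```text
[0.56816912 0.15160453 0.07385629] [-6.91911232  0.83978941 -4.09577841] 3.8046407885849476
```

Emit:
play_rows(commands=[[[0,0,1.5,0,0],[0,0,3,0,0],[0,0,4.5,0,0],[0,0,6,0,0],[0,0,7.5,0,0],[0,0,9,0,0]]])

```text
time_s: 13.88
ee_pos: [0.5682, 0.1516, 0.0829]
tool_rot: [177.2, 20.6, 178.7]
force: [-6.2, 1.9, -4.0]
grip_width: 0.003
grasp_force: 3.8
```

```bash
python3 - <<'E'
from h import *
s=env.read_state();print(s['ee_pos'],s['force'],s['grasp_force'])
v=viewer.capture("side")["img"]; v0=cv2.imread("pics/side0.png")[:,:,::-1]
f=lambda a:cv2.resize(a[230:310,230:310],(400,400),interpolation=2)
cv2.imwrite("pics/e.png",np.hstack([f(v0),f(v)])[:,:,::-1])
E
```

```text
[0.56816429 0.15160248 0.08290085] [-6.1880832   1.94305276 -3.98006129] 3.807096518576145
```

View pics/e.png

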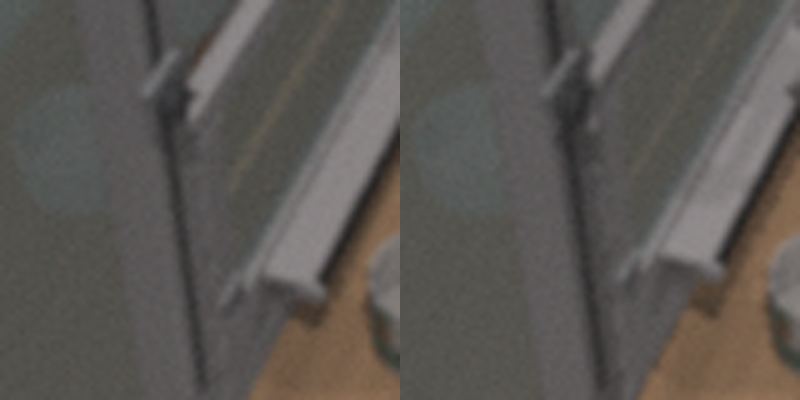

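The two crops show the lip end moving from row 285 to 262, so the sash rises with the fingers at a steady 4 N and they don't slip. I'll carry it up, leaning a little harder into the nose.

Emit:
play_rows(commands=[[[0.2,0,2,0,0],[0.4,0,5,0,0],[0.6,0,9,0,0],[0.8,0,13,0,0],[1,0,17,0,0],[1.2,0,21,0,0],[1.4,0,25,0,0],[1.6,0,29,0,0],[1.8,0,33,0,0],[2,0,37,0,0],[2,0,41,0,0],[2,0,45,0,0],[2,0,49,0,0],[2,0,53,0,0],[2,0,57,0,0],[2,0,61,0,0],[2,0,65,0,0],[2,0,68,0,0],[2,0,70,0,0],[2,0,71,0,0]]])

```text
time_s: 15.6
ee_pos: [0.5682, 0.1516, 0.1527]
tool_rot: [177.2, 20.4, 178.7]
force: [-9.1, 2.4, -3.5]
grip_width: 0.004
grasp_force: 5.3
```

```bash
python3 - <<'E'
from h import *
np.set_printoptions(precision=4,suppress=True)
s=env.read_state();print(s['ee_pos'],s['force'],s['tool_rot'])
c=viewer.capture("side")
for n,rc,x in(("mark0",(245,263),.595),("index0",(290,275.6),.59),("lipL0",(230+58,230+64),.574)):
    o,d=ray(rc,c);print(n,o+d*(x-o[0])/d[0])
v=c["img"]
cv2.imwrite("pics/f.png",np.hstack([cv2.resize(v[215:305,225:315],(400,400),interpolation=2),cv2.resize(v[100:190,290:380],(400,400),interpolation=2)])[:,:,::-1])
E
```

```text
[0.5682 0.1516 0.1527] [-9.118   2.3506 -3.5433] [177.1794  20.3803 178.653 ]
mark0 [0.595  0.3832 0.2925]
index0 [0.59   0.3652 0.1397]
lipL0 [0.574  0.3057 0.083 ]
```

View pics/f.png

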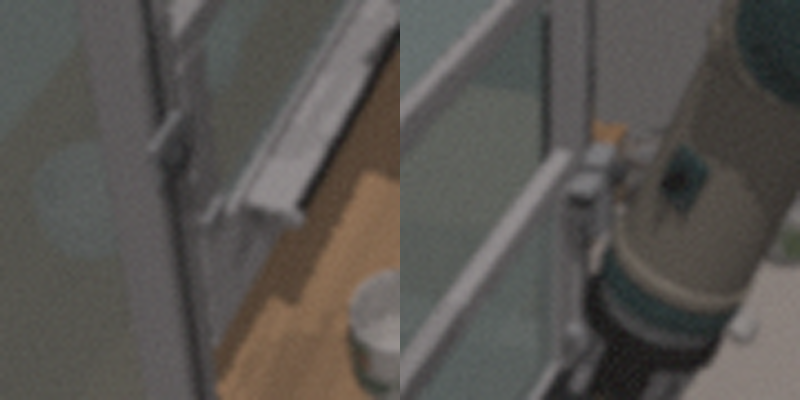

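The index at crop (210,210) still stands below the mark at (168,145). From the start picture their difference was about 153 mm and the sash is up about 84 mm, so about 69 mm remain. I'll raise it quickly to just below the bolt, then feel my way.

Emit:
play_rows(commands=[[[0,0,2,0,0],[0,0,5,0,0],[0,0,9,0,0],[0,0,13,0,0],[0,0,17,0,0],[0,0,21,0,0],[0,0,25,0,0],[0,0,28,0,0],[0,0,30,0,0],[0,0,32,0,0]]])

```text
time_s: 16.48
ee_pos: [0.5682, 0.1516, 0.1845]
tool_rot: [177.2, 20.4, 178.7]
force: [-10.0, 0.8, -5.0]
grip_width: 0.002
grasp_force: 5.4
```

Emit:
play_rows(commands=[[[0,0,1.5,0,0],[0,0,3,0,0],[0,0,4.5,0,0]]])

```text
time_s: 16.73
ee_pos: [0.5681, 0.1516, 0.1889]
tool_rot: [177.2, 20.3, 178.7]
force: [-10.2, 0.5, -4.6]
grip_width: 0.002
grasp_force: 5.4
```

Emit:
play_rows(commands=[[[0,0,1.5,0,0],[0,0,3,0,0],[0,0,4.5,0,0]]])

```text
time_s: 16.98
ee_pos: [0.5681, 0.1516, 0.1933]
tool_rot: [177.2, 20.3, 178.7]
force: [-9.3, 1.2, -5.0]
grip_width: 0.002
grasp_force: 5.4
```

Emit:
play_rows(commands=[[[0,0,1.5,0,0],[0,0,3,0,0],[0,0,4.5,0,0]]])

```text
time_s: 17.23
ee_pos: [0.5681, 0.1516, 0.1978]
tool_rot: [177.2, 20.3, 178.7]
force: [-9.8, 1.2, -4.3]
grip_width: 0.008
grasp_force: 5.4
```

Emit:
play_rows(commands=[[[0,0,1.5,0,0],[0,0,3,0,0],[0,0,4,0,0]]])

```text
time_s: 17.48
ee_pos: [0.5681, 0.1516, 0.2018]
tool_rot: [177.2, 20.3, 178.7]
force: [-10.6, 1.2, -3.7]
grip_width: 0.006
grasp_force: 5.5
```

Emit:
play_rows(commands=[[[0,0,1,0,0],[0,0,2,0,0],[0,0,3,0,0]]])

```text
time_s: 17.73
ee_pos: [0.5681, 0.1516, 0.2048]
tool_rot: [177.2, 20.3, 178.7]
force: [-10.4, 1.0, -3.8]
grip_width: 0.007
grasp_force: 5.5
```

Emit:
play_rows(commands=[[[0,0,1,0,0],[0,0,2,0,0],[0,0,3,0,0]]])

```text
time_s: 17.98
ee_pos: [0.5682, 0.1516, 0.2078]
tool_rot: [177.2, 20.3, 178.7]
force: [-10.1, 0.9, -5.1]
grip_width: 0.006
grasp_force: 5.5
```

Emit:
play_rows(commands=[[[0,0,1,0,0],[0,0,2,0,0],[0,0,3,0,0]]])

```text
time_s: 18.23
ee_pos: [0.5681, 0.1516, 0.2108]
tool_rot: [177.2, 20.3, 178.7]
force: [-10.5, 1.7, -4.3]
grip_width: 0.005
grasp_force: 5.5
```

Emit:
play_rows(commands=[[[0,0,1,0,0],[0,0,2,0,0],[0,0,3,0,0]]])

```text
time_s: 18.48
ee_pos: [0.5681, 0.1516, 0.2137]
tool_rot: [177.2, 20.3, 178.7]
force: [-9.7, 0.4, -4.2]
grip_width: 0.001
grasp_force: 5.5
```

Emit:
play_rows(commands=[[[0,0,1,0,0],[0,0,2,0,0],[0,0,3,0,0]]])

```text
time_s: 18.73
ee_pos: [0.5682, 0.1516, 0.2168]
tool_rot: [177.2, 20.3, 178.7]
force: [-10.7, 0.6, -4.3]
grip_width: 0.008
grasp_force: 5.5
```

```bash
python3 - <<'E'
from h import *
c=viewer.capture("side");v=c["img"]
cv2.imwrite("pics/g.png",np.hstack([cv2.resize(v[215:305,225:315],(400,400),interpolation=2),cv2.resize(v[85:175,290:380],(400,400),interpolation=2)])[:,:,::-1])
E
```

```text
(no output)
```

View pics/g.png

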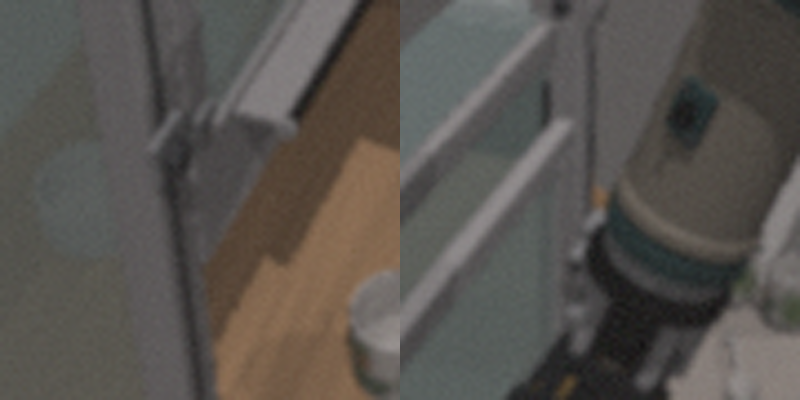

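The index at crop (208,110) is now close to the mark at (168,135), though the parallax there is unclear. No bolt force yet, so I go on feeling in small steps.

Emit:
play_rows(commands=[[[0,0,1,0,0],[0,0,2,0,0]]])

```text
time_s: 18.95
ee_pos: [0.5682, 0.1516, 0.2187]
tool_rot: [177.2, 20.3, 178.7]
force: [-10.6, 0.9, -4.6]
grip_width: 0.004
grasp_force: 5.5
```

Emit:
play_rows(commands=[[[0,0,1,0,0],[0,0,2,0,0]]])

```text
time_s: 19.12
ee_pos: [0.5682, 0.1516, 0.2207]
tool_rot: [177.2, 20.3, 178.7]
force: [-10.0, 0.7, -4.4]
grip_width: 0.0
grasp_force: 5.5
```

Emit:
play_rows(commands=[[[0,0,1,0,0],[0,0,2,0,0]]])

```text
time_s: 19.28
ee_pos: [0.5681, 0.1516, 0.2222]
tool_rot: [177.2, 20.3, 178.7]
force: [-7.6, 0.9, -8.6]
grip_width: 0.007
grasp_force: 5.1
```

Emit:
play_rows(commands=[[[0,0,0.3,0,0],[0,0,0.3,0,0]]])

```text
time_s: 19.45
ee_pos: [0.5681, 0.1516, 0.2224]
tool_rot: [177.2, 20.3, 178.7]
force: [-9.4, 1.0, -6.8]
grip_width: 0.007
grasp_force: 5.3
```

```bash
python3 - <<'E'
from h import *
np.set_printoptions(precision=4,suppress=True)
s=env.read_state();print(s['ee_pos'],s['force'])
c=viewer.capture("side");g=lambda x,y,z:proj([.605+x,.152+y,z],c)[0]
print("mark cand", [ (z,g(-.012,.205,z)) for z in(.27,.28,.29,.30)])
print("index cand", [ (z,g(-.012,.19,z)) for z in(.27,.28,.29,.30)])
v=c["img"];cv2.imwrite("pics/i.png",cv2.resize(v[225:255,240:300],(800,400),interpolation=2)[:,:,::-1])
E
```

```text
[0.5681 0.1516 0.2224] [-9.4148  1.0194 -6.8211]
mark cand [(0.27, array([270.94  , 244.5148])), (0.28, array([270.5113, 240.8788])), (0.29, array([270.0752, 237.1799])), (0.3, array([269.6315, 233.4165]))]
index cand [(0.27, array([274.1532, 239.5529])), (0.28, array([273.7582, 235.9311])), (0.29, array([273.3566, 232.2476])), (0.3, array([272.948 , 228.5008]))]
```

View pics/i.png

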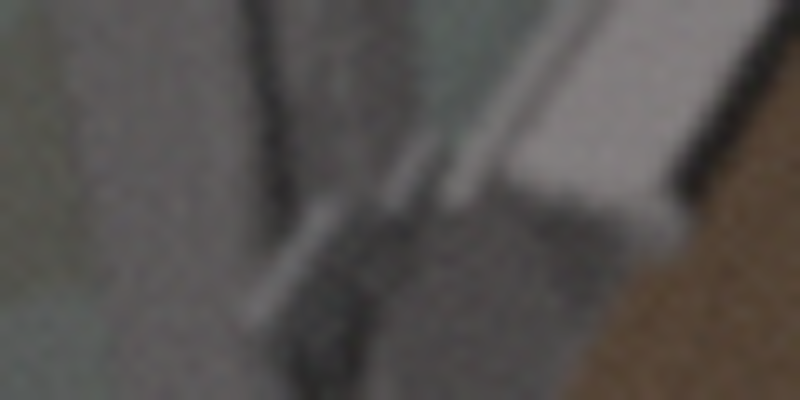

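```bash
python3 - <<'E'
from h import *
np.set_printoptions(precision=4,suppress=True)
c=viewer.capture("side")
for n,cr in(("markL",(250,310)),("markR",(330,210)),("idxL",(385,200)),("idxR",(435,140)),("lipRimL",(450,195)),("noseL",(690,225))):
    rc=(225+cr[1]/13.333,240+cr[0]/13.333)
    o,d=ray(rc,c)
    print(n,[(o+d*(.605+e-o[0])/d[0]-[.605,.152,0])[1:] for e in(0,-.006,-.012,-.02,-.031)])
E
```

```text
markL [array([0.2318, 0.2811]), array([0.2411, 0.2919]), array([0.2504, 0.3028]), array([0.2629, 0.3172]), array([0.2799, 0.3371])]
markR [array([0.2066, 0.278 ]), array([0.2164, 0.2889]), array([0.2263, 0.2998]), array([0.2394, 0.3143]), array([0.2575, 0.3343])]
idxL [array([0.1904, 0.2653]), array([0.2006, 0.2765]), array([0.2108, 0.2877]), array([0.2244, 0.3026]), array([0.2432, 0.3231])]
idxR [array([0.1732, 0.2625]), array([0.1837, 0.2738]), array([0.1943, 0.285 ]), array([0.2084, 0.3   ]), array([0.2279, 0.3206])]
lipRimL [array([0.1704, 0.2482]), array([0.181 , 0.2597]), array([0.1917, 0.2713]), array([0.2059, 0.2867]), array([0.2254, 0.3079])]
noseL [array([0.084 , 0.1623]), array([0.0965, 0.1757]), array([0.1091, 0.1892]), array([0.1258, 0.207 ]), array([0.1487, 0.2316])]
```

Emit:
play_rows(commands=[[[0,0,0.7,0,0],[0,0,0.7,0,0]]])

```text
time_s: 19.72
ee_pos: [0.5681, 0.1516, 0.223]
tool_rot: [177.2, 20.3, 178.7]
force: [-8.4, 1.4, -7.0]
grip_width: 0.005
grasp_force: 5.2
```

The force plateau of about 7 N while the hand still rises, with the index about 14 mm below the mark, means the strike is pressing on the bolt. I'll continue slowly until it snaps.

Emit:
play_rows(commands=[[[0,0,1,0,0],[0,0,2,0,0],[0,0,3,0,0]]])

```text
time_s: 19.97
ee_pos: [0.5681, 0.1516, 0.2257]
tool_rot: [177.2, 20.3, 178.7]
force: [-8.2, 0.9, -9.2]
grip_width: 0.007
grasp_force: 5.1
```

Emit:
play_rows(commands=[[[0,0,1,0,0],[0,0,2,0,0],[0,0,3,0,0]]])

```text
time_s: 20.22
ee_pos: [0.5681, 0.1516, 0.229]
tool_rot: [177.2, 20.3, 178.7]
force: [-8.9, 2.3, -7.4]
grip_width: 0.007
grasp_force: 5.2
```

Emit:
play_rows(commands=[[[0,0,1,0,0],[0,0,1.5,0,0]]])

```text
time_s: 20.38
ee_pos: [0.5681, 0.1516, 0.2306]
tool_rot: [177.2, 20.3, 178.7]
force: [-8.6, 0.7, -8.1]
grip_width: 0.005
grasp_force: 5.3
```

Emit:
play_rows(commands=[[[0,0,1,0,0],[0,0,2,0,0]]])

```text
time_s: 20.55
ee_pos: [0.5681, 0.1516, 0.2327]
tool_rot: [177.2, 20.3, 178.7]
force: [-9.8, 0.6, -5.5]
grip_width: 0.004
grasp_force: 5.5
```

Emit:
play_rows(commands=[[[0,0,1,0,0],[0,0,2,0,0]]])

```text
time_s: 20.72
ee_pos: [0.5681, 0.1516, 0.2348]
tool_rot: [177.2, 20.3, 178.7]
force: [-9.5, 1.1, -5.4]
grip_width: 0.002
grasp_force: 5.5
```

Emit:
play_rows(commands=[[[0,0,0.7,0,0],[0,0,1.4,0,0]]])

```text
time_s: 20.88
ee_pos: [0.5682, 0.1516, 0.2363]
tool_rot: [177.2, 20.3, 178.7]
force: [-9.2, 0.8, -7.1]
grip_width: 0.003
grasp_force: 5.5
```

Emit:
play_rows(commands=[[[0,0,0.3,0,0],[0,0,0.6,0,0]]])

```text
time_s: 21.05
ee_pos: [0.5681, 0.1516, 0.2369]
tool_rot: [177.2, 20.3, 178.7]
force: [-9.4, 0.2, -6.0]
grip_width: 0.005
grasp_force: 5.5
```

Emit:
play_rows(commands=[[[0,0,0.3,0,0],[0,0,0.6,0,0]]])

```text
time_s: 21.22
ee_pos: [0.5681, 0.1516, 0.2375]
tool_rot: [177.2, 20.3, 178.7]
force: [-9.9, 0.3, -6.1]
grip_width: 0.003
grasp_force: 5.5
```

```bash
python3 - <<'E'
from h import *
s=env.read_state();print(s['ee_pos'],s['force'],s['grasp_force'])
E
```

```text
[0.56813063 0.15159462 0.23745887] [-9.90419903  0.32968372 -6.06443067] 5.484528690576553
```

Emit:
play_rows(commands=[[[0,0,0.7,0,0],[0,0,1.4,0,0]]])

```text
time_s: 21.38
ee_pos: [0.5682, 0.1516, 0.2389]
tool_rot: [177.2, 20.3, 178.7]
force: [-9.4, 0.7, -6.1]
grip_width: 0.007
grasp_force: 5.5
```

Emit:
play_rows(commands=[[[0,0,0.7,0,0],[0,0,1.4,0,0]]])

```text
time_s: 21.55
ee_pos: [0.5681, 0.1516, 0.2403]
tool_rot: [177.2, 20.3, 178.7]
force: [-10.0, 0.7, -5.1]
grip_width: 0.004
grasp_force: 5.5
```

Emit:
play_rows(commands=[[[0,0,0.6,0,0],[0,0,1.2,0,0]]])

```text
time_s: 21.72
ee_pos: [0.5681, 0.1516, 0.2415]
tool_rot: [177.2, 20.3, 178.7]
force: [-8.6, 1.2, -4.9]
grip_width: 0.007
grasp_force: 5.5
```

Emit:
play_rows(commands=[[[0,0,0.5,0,0],[0,0,1,0,0]]])

```text
time_s: 21.88
ee_pos: [0.5682, 0.1516, 0.2427]
tool_rot: [177.2, 20.3, 178.7]
force: [-10.5, 0.6, -4.9]
grip_width: 0.005
grasp_force: 5.7
```

Emit:
play_rows(commands=[[[0,0,0.5,0,0],[0,0,0.5,0,0]]])

```text
time_s: 22.05
ee_pos: [0.5682, 0.1516, 0.2433]
tool_rot: [177.2, 20.3, 178.7]
force: [-10.6, 1.4, -4.5]
grip_width: 0.002
grasp_force: 5.7
```

Emit:
play_rows(commands=[[[0,0,0.5,0,0],[0,0,0.5,0,0]]])

```text
time_s: 22.22
ee_pos: [0.5682, 0.1516, 0.2439]
tool_rot: [177.2, 20.3, 178.7]
force: [-11.4, 0.2, -3.4]
grip_width: 0.005
grasp_force: 5.7
```

Emit:
play_rows(commands=[[[0,0,0.5,0,0],[0,0,0.5,0,0]]])

```text
time_s: 22.38
ee_pos: [0.5682, 0.1516, 0.2444]
tool_rot: [177.2, 20.3, 178.7]
force: [-10.2, 0.1, -3.8]
grip_width: 0.002
grasp_force: 5.7
```

Emit:
play_rows(commands=[[[0,0,0.5,0,0],[0,0,0.5,0,0]]])

```text
time_s: 22.55
ee_pos: [0.5682, 0.1516, 0.2448]
tool_rot: [177.2, 20.3, 178.7]
force: [-10.5, 0.6, -4.6]
grip_width: 0.004
grasp_force: 5.7
```

Emit:
play_rows(commands=[[[0,0,-0.5,0,0],[0,0,-1,0,0],[0,0,-1.5,0,0],[0,0,-1.5,0,0]]])

```text
time_s: 22.88
ee_pos: [0.5682, 0.1516, 0.2434]
tool_rot: [177.2, 20.3, 178.7]
force: [-10.1, 0.9, -4.4]
grip_width: 0.002
grasp_force: 5.7
```

Emit:
play_rows(commands=[[[0,0,-0.6,0,0],[0,0,-0.6,0,0]]])

```text
time_s: 23.05
ee_pos: [0.5682, 0.1516, 0.2428]
tool_rot: [177.2, 20.3, 178.7]
force: [-11.1, 1.0, -5.6]
grip_width: 0.002
grasp_force: 5.7
```

Emit:
play_rows(commands=[[[0,0,-0.6,0,0],[0,0,-0.6,0,0]]])

```text
time_s: 23.22
ee_pos: [0.5682, 0.1516, 0.2422]
tool_rot: [177.2, 20.3, 178.7]
force: [-10.8, 1.0, -3.9]
grip_width: 0.003
grasp_force: 5.7
```

Emit:
play_rows(commands=[[[0,0,-0.6,0,0],[0,0,-0.6,0,0]]])

```text
time_s: 23.38
ee_pos: [0.5682, 0.1516, 0.2421]
tool_rot: [177.2, 20.4, 178.7]
force: [-11.2, 0.8, -2.1]
grip_width: 0.004
grasp_force: 6.0
```

Lowering, the hand stuck at z = 0.2421 and the lift force fell to 2 N, so the bolt is taking the sash. I'll unload it a little more, then back off gently.

Emit:
play_rows(commands=[[[0,0,-0.5,0,0],[0,0,-0.8,0,0],[0,0,-0.8,0,0]]])

```text
time_s: 23.63
ee_pos: [0.5683, 0.1516, 0.242]
tool_rot: [177.2, 20.4, 178.7]
force: [-13.4, 0.0, 1.0]
grip_width: 0.005
grasp_force: 6.3
```

Emit:
play_rows(commands=[[[-1,0,0,0,0],[-2,0,-0.3,0,0],[-3,0,-0.6,0,0],[-4,0,-0.9,0,0],[-6,0,-1.5,0,0],[-8,0,-2,0,0],[-12,0,-4,0,0],[-18,0,-6,0,0],[-24,0,-8,0,0],[-30,0,-10,0,0]]])

```text
time_s: 24.47
ee_pos: [0.544, 0.1518, 0.2353]
tool_rot: [177.1, 21.2, 178.6]
force: [-0.5, 0.3, -0.1]
grip_width: 0.005
grasp_force: 0.0
```

```bash
python3 - <<'E'
from h import *
np.set_printoptions(precision=4,suppress=True)
s=env.read_state();print(s['ee_pos'],s['force'])
c=viewer.capture("side");t=viewer.capture("top")
for n,k in((c,"s"),(t,"t")):
  for m in("ramekin","espresso_cup"):
    for q in models.regions_of(n,m)[:5]:
      print(k,m,q["conf"],q["position"],(atz(q["position"],n,.038)-[.605,.152,0])[:2],q["mask"].sum())
print("start check lip",)
v=c["img"]
cv2.imwrite("pics/j.png",np.hstack([cv2.resize(v[205:295,225:315],(400,400),interpolation=2),cv2.resize(v[180:320,250:390],(400,400),interpolation=2)])[:,:,::-1])
E
```

```text
[0.544  0.1518 0.2353] [-0.477   0.2549 -0.138 ]
s ramekin 0.89 [195.1, 401.2] [-0.2085 -0.365 ] 345
s ramekin 0.88 [214.2, 394.4] [-0.2047 -0.256 ] 385
s ramekin 0.85 [203.9, 370.3] [-0.1199 -0.2827] 360
s ramekin 0.64 [237.1, 343.3] [-0.0806 -0.1008] 480
s espresso_cup 0.97 [290.0, 313.3] [-0.0639  0.1108] 689
t ramekin 0.93 [240.3, 400.4] [-0.1113 -0.3223] 420
t ramekin 0.68 [275.6, 388.8] [-0.2163 -0.2876] 461
t ramekin 0.68 [275.1, 424.4] [-0.2124 -0.3924] 436
t ramekin 0.57 [226.2, 330.8] [-0.0738 -0.1144] 262
t espresso_cup 0.62 [222.9, 246.7] [-0.0697  0.1371] 143
start check lip
```

View pics/j.png

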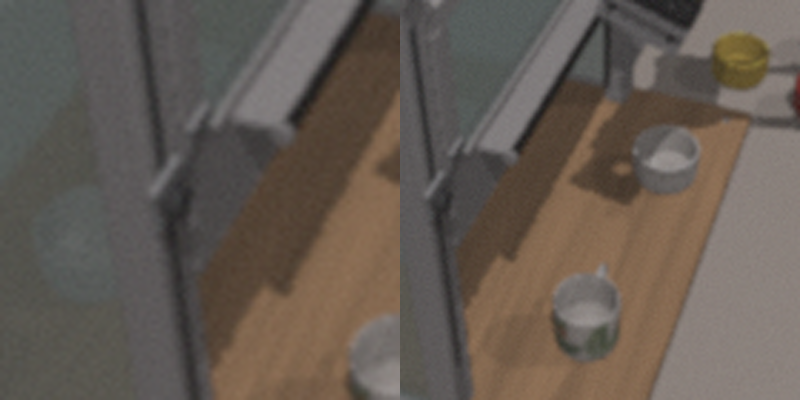

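The sash stays up on its catch and index and mark are in line at crop (195,125)/(168,180). The ramekin is still at case (-0.076, -0.103). With 21° of lean the wrist would come close to the lip when reaching inside, so I'll add some lean up high first, in free space.

Emit:
play_rows(commands=[[[-35,0,10,0,0],[-65,-3,38,0,0],[-85,-6,73,0,0],[-105,-9,108,0,0],[-125,-11,142,0,0],[-145,-13,175,0,0],[-168,-18,208,0,0],[-193,-24,238,0,0],[-218,-30,268,0,0],[-243,-36,298,0,0],[-268,-42,328,0,0],[-293,-48,358,0,0],[-318,-54,388,0,0],[-343,-60,418,0,0],[-368,-66,448,0,0],[-393,-72,478,0,0],[-410,-78,510,0,0]]])

```text
time_s: 26.18
ee_pos: [0.1436, 0.0718, 0.7334]
tool_rot: [177.7, 21.4, 174.5]
force: [2.8, -2.4, -0.7]
grip_width: 0.004
grasp_force: 0.0
```

Emit:
play_rows(commands=[[[-50,0,150,0,0]]])

```text
time_s: 26.27
ee_pos: [0.1285, 0.0791, 0.766]
tool_rot: [177.6, 20.9, 177.3]
force: [1.0, 0.2, 1.4]
grip_width: 0.005
grasp_force: 0.0
```

Emit:
play_rows(commands=[[[-50,0,150,0,0]]])

```text
time_s: 26.35
ee_pos: [0.1192, 0.0812, 0.7953]
tool_rot: [177.6, 21.2, 178.1]
force: [-0.1, 0.1, 2.2]
grip_width: 0.007
grasp_force: 0.0
```

Emit:
play_rows(commands=[[[-50,0,150,0,0]]])

```text
time_s: 26.43
ee_pos: [0.1129, 0.0775, 0.8114]
tool_rot: [177.4, 21.6, 177.6]
force: [1.5, 0.1, 0.1]
grip_width: 0.004
grasp_force: 0.0
```

Emit:
play_rows(commands=[[[-50,0,150,0,0]]])

```text
time_s: 26.52
ee_pos: [0.1039, 0.0771, 0.8129]
tool_rot: [177.3, 21.8, 178.4]
force: [-0.5, 0.3, 0.2]
grip_width: 0.005
grasp_force: 0.0
```

```bash
python3 -c "
from h import *
from scipy.spatial.transform import Rotation as R
s=env.read_state();print(s['time_s'],s['ee_pos'],s['tool_rot'],s['qpos'],R.from_euler('xyz',s['tool_rot'],degrees=True).as_matrix()[:,1:])"
```

```text
26.5167 [0.10392268 0.07707051 0.81292327] [177.25035752  21.8242168  178.36686353] [ 11.29276355  -9.92895257  12.62220286  -4.99020523 155.32977525
 -82.54352485] [[ 0.01064014  0.37254858]
 [ 0.99895122  0.03736953]
 [ 0.04453369 -0.92725998]]
```

Emit:
play_rows(commands=[[[-150,0,0,0,0]]])

```text
time_s: 26.6
ee_pos: [0.0838, 0.069, 0.8149]
tool_rot: [176.4, 22.9, 178.3]
force: [0.8, 1.3, -0.8]
grip_width: 0.007
grasp_force: 0.0
```

Emit:
play_rows(commands=[[[-150,0,20,0,0]]])

```text
time_s: 26.68
ee_pos: [0.0574, 0.0621, 0.8186]
tool_rot: [175.3, 24.9, 178.9]
force: [-0.7, -0.9, 0.5]
grip_width: 0.006
grasp_force: 0.0
```

Emit:
play_rows(commands=[[[-150,0,40,0,0]]])

```text
time_s: 26.77
ee_pos: [0.0347, 0.0575, 0.821]
tool_rot: [174.5, 26.8, 178.7]
force: [-1.0, -0.9, -0.1]
grip_width: 0.005
grasp_force: 0.0
```

Emit:
play_rows(commands=[[[-150,0,40,0,0]]])

```text
time_s: 26.85
ee_pos: [0.0132, 0.0547, 0.8225]
tool_rot: [173.6, 28.7, 178.3]
force: [-0.0, 0.2, 0.1]
grip_width: 0.007
grasp_force: 0.0
```

Emit:
play_rows(commands=[[[-150,0,40,0,0]]])

```text
time_s: 26.93
ee_pos: [-0.0083, 0.0529, 0.8231]
tool_rot: [172.9, 30.5, 178.0]
force: [-0.2, -0.7, -0.4]
grip_width: 0.005
grasp_force: 0.0
```

```bash
python3 -c "
from h import *
from scipy.spatial.transform import Rotation as R
s=env.read_state();print(s['time_s'],s['ee_pos'],s['tool_rot'],s['qpos'],R.from_euler('xyz',s['tool_rot'],degrees=True).as_matrix()[:,1:])"
```

```text
26.9333 [-0.00830426  0.05285531  0.82314037] [172.8587211   30.51533521 177.99061583] [ 16.48388473 -19.17569873  12.62569759  -5.74855616 155.2622982
 -79.35143723] [[-0.028294    0.50787913]
 [ 0.99384583  0.10657405]
 [ 0.10709772 -0.85481037]]
```

Emit:
play_rows(commands=[[[22,0,-33,0,0.35],[44,0,-66,0,0.35],[66,0,-99,0,0.35],[88,0,-132,0,0.35],[110,0,-165,0,0.35],[132,0,-198,0,0.35],[154,0,-231,0,0.35],[176,0,-264,0,0.35],[198,0,-297,0,0.35],[220,0,-330,0,0.35],[242,0,-363,0,0.35],[264,0,-396,0,0.35],[286,0,-429,0,0.35],[308,0,-462,0,0.35],[330,0,-495,0,0.35],[350,0,-528,0,0.35],[370,0,-561,0,0.35],[390,0,-595,0,0.35],[410,0,-630,0,0.35],[425,0,-660,0,0.35]]])

```text
time_s: 28.6
ee_pos: [0.2044, 0.1057, 0.46]
tool_rot: [173.7, 29.9, 178.3]
force: [-0.4, -0.4, 0.4]
grip_width: 0.353
grasp_force: 0.0
```

```bash
python3 - <<'E'
from h import *
np.set_printoptions(precision=4,suppress=True)
s=env.read_state();print(s['time_s'],s['ee_pos'],s['tool_rot'],s['grip_width'],s['qpos'])
w=viewer.capture("wrist")
for q in models.regions_of(w,"ramekin")[:5]:
  print(q["conf"],q["position"],atz(q["position"],w,.04)-[.605,.152,0],q["mask"].sum())
E
```

```text
28.6 [0.2044 0.1057 0.46  ] [173.7141  29.9336 178.2825] 0.3526214101406542 [ -9.0884 -38.5669  97.273    9.9244  92.241  -96.0884]
0.96 [180.8, 278.5] [-0.0751 -0.1081  0.04  ] 688
0.94 [169.0, 191.0] [-0.1258 -0.3101  0.04  ] 720
0.81 [131.4, 187.3] [-0.2282 -0.2864  0.04  ] 977
0.71 [136.1, 136.6] [-0.2206 -0.3918  0.04  ] 1128
```

Emit:
play_rows(commands=[[[35,-8,-15,0,0.35],[70,-16,-30,0,0.35],[100,-24,-55,0,0.35],[130,-32,-80,0,0.35],[158,-40,-108,0,0.35],[185,-48,-136,0,0.35],[205,-54,-170,0,0.35],[222,-59,-205,0,0.35],[236,-59,-240,0,0.35],[246,-59,-275,0,0.35],[246,-59,-312,0,0.35],[246,-59,-350,0,0.35],[246,-59,-380,0,0.35],[246,-59,-405,0,0.35],[246,-59,-405,0,0.35]]])

```text
time_s: 29.95
ee_pos: [0.4491, 0.0507, 0.0528]
tool_rot: [173.7, 29.6, 178.7]
force: [-0.0, 0.2, -0.1]
grip_width: 0.349
grasp_force: 0.0
```

```bash
python3 - <<'E'
from h import *
np.set_printoptions(precision=4,suppress=True)
s=env.read_state();print(s['time_s'],s['ee_pos'],s['tool_rot'],s['force'],s['qpos'])
w=viewer.capture("wrist")
for q in models.regions_of(w,"ramekin")[:2]:
  print(q["conf"],q["position"],atz(q["position"],w,.04)-[.605,.152,0],q["mask"].sum())
save(w,"w2.png")
E
```

```text
29.95 [0.4491 0.0507 0.0528] [173.6653  29.5898 178.6997] [-0.0278  0.1861 -0.1112] [ -12.9857    4.1762  139.3853   55.1068   14.6503 -154.5854]
0.87 [257.0, 52.7] [-0.1385 -0.2951  0.04  ] 6673
0.81 [159.4, 32.7] [-0.2253 -0.251   0.04  ] 8232
```

View pics/w2.png

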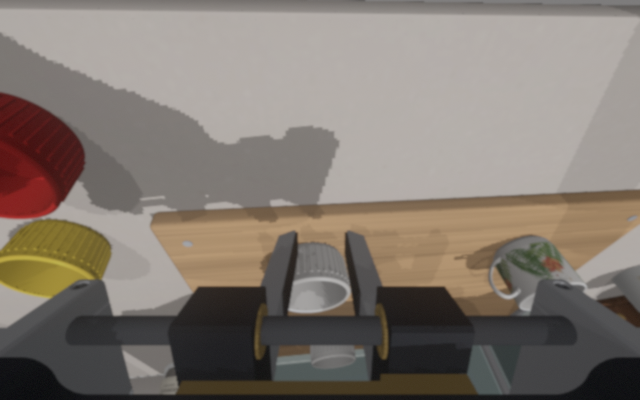

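The wrist picture shows the ramekin centred between the two open fingers at (320,270), with the cup well off to the side at (540,275). J6 is near its limit here, so I move forward first and then down.

Emit:
play_rows(commands=[[[6,-1,0,0,0.35],[12,-2,0,0,0.35],[18,-3,0,0,0.35],[24,-3,-1,0,0.35],[25,-3,-5,0,0.35]]])

```text
time_s: 30.47
ee_pos: [0.4779, 0.0432, 0.0523]
tool_rot: [173.8, 30.1, 178.3]
force: [0.5, -0.1, -0.5]
grip_width: 0.351
grasp_force: 0.0
```

```bash
python3 - <<'E'
from h import *
np.set_printoptions(precision=4,suppress=True)
s=env.read_state();print(s['time_s'],s['ee_pos'],s['tool_rot'],s['force'],s['qpos'])
E
```

```text
30.4667 [0.4779 0.0432 0.0523] [173.8382  30.0538 178.3443] [ 0.507  -0.0717 -0.4782] [ -12.8184    6.5238  136.918    55.8375   14.1087 -154.8684]
```

Emit:
play_rows(commands=[[[-2,1,0,-3,0.35],[-2,2,-3,-6,0.35],[-2,3,-8,-10,0.35],[-2,3,-13,-10,0.35],[-2,3,-16,-10,0.35]]])

```text
time_s: 30.88
ee_pos: [0.4742, 0.045, 0.0417]
tool_rot: [173.5, 29.3, 168.4]
force: [-0.2, -1.2, -0.2]
grip_width: 0.35
grasp_force: 0.0
```

```bash
python3 - <<'E'
from h import *
from scipy.spatial.transform import Rotation as R
np.set_printoptions(precision=4,suppress=True)
s=env.read_state();print(s['time_s'],s['ee_pos'],s['tool_rot'],s['force'],s['qpos'],R.from_euler('xyz',s['tool_rot'],degrees=True).as_matrix()[:,1:])
E
```

```text
30.8833 [0.4742 0.045  0.0417] [173.4665  29.3161 168.3895] [-0.2009 -1.1681 -0.1957] [  -6.1441    7.6873  137.7435   38.5936    6.1592 -123.6566] [[ 0.1454  0.4994]
 [ 0.9844  0.0136]
 [ 0.0992 -0.8663]]
```

Emit:
play_rows(commands=[[[5,3,0,0,0.35],[10,6,-2,0,0.35],[15,7,-4,0,0.35],[20,7,-5,0,0.35],[26,7,-5,0,0.35],[32,7,-5,0,0.35],[38,7,-5,0,0.35],[38,7,-5,0,0.35]]])

```text
time_s: 31.55
ee_pos: [0.5133, 0.0507, 0.0374]
tool_rot: [173.5, 29.3, 168.3]
force: [1.1, -0.2, 0.2]
grip_width: 0.349
grasp_force: 0.0
```

```bash
cat > look.py <<'E'
from h import *
np.set_printoptions(precision=4,suppress=True)
s=env.read_state();print(s['time_s'],s['ee_pos'],s['tool_rot'],s['force'],s['qpos'])
for n in("side","top","wrist"):
  c=viewer.capture(n)
  for m in("ramekin","espresso_cup"):
    for q in models.regions_of(c,m)[:6]:
      p=atz(q["position"],c,.038)-[.605,.152,0]
      if p[0]>-.15 and -.2<p[1]<.2: print(n,m,round(q["conf"],2),np.array(q["position"]),p[:2],q["mask"].sum())
E
python3 look.py
```

```text
31.55 [0.5133 0.0507 0.0374] [173.4877  29.2682 168.346 ] [ 1.0923 -0.1986  0.1936] [  -4.2975   11.0871  133.7389   28.2398    6.1007 -111.683 ]
side ramekin 0.91 [235.4 337. ] [-0.0608 -0.1016] 457
side espresso_cup 0.61 [289.4 314.6] [-0.0663  0.1079] 609
top ramekin 0.57 [219.2 327.4] [-0.0529 -0.1039] 407
top espresso_cup 0.79 [223.3 254. ] [-0.0704  0.1152] 399
wrist ramekin 0.83 [274.3 319.8] [-0.0498 -0.1092] 4120
wrist espresso_cup 0.9 [219.8 610.6] [-0.0596  0.1185] 6227
```

The ramekin moves with the fingers, 21 mm so far and straight. I'll keep pushing.

Emit:
play_rows(commands=[[[6,0,0,0,0.35],[12,0,0,0,0.35],[18,0,0,0,0.35],[24,0,0,0,0.35],[30,0,0,0,0.35],[36,0,0,0,0.35],[42,0,0,0,0.35],[48,0,0,0,0.35],[54,0,0,0,0.35],[60,0,0,0,0.35],[60,0,0,0,0.35]]])

```text
time_s: 32.92
ee_pos: [0.5734, 0.0508, 0.0376]
tool_rot: [173.5, 29.3, 168.4]
force: [0.3, -0.3, 0.4]
grip_width: 0.35
grasp_force: 0.0
```

```bash
python3 look.py
```

```text
32.9167 [0.5734 0.0508 0.0376] [173.4778  29.2966 168.3546] [ 0.2813 -0.2616  0.3585] [  -3.6005   15.0437  126.9696   17.4494    8.5211 -100.2509]
side ramekin 0.83 [230.9 316.4] [ 0.0037 -0.1   ] 390
side espresso_cup 0.77 [290.1 316.1] [-0.0707  0.1087] 620
side espresso_cup 0.7 [230.7 318. ] [-0.0005 -0.1025] 407
top ramekin 0.47 [202.8 328. ] [-0.003  -0.1047] 269
top espresso_cup 0.88 [221.9 253. ] [-0.0663  0.1184] 367
top espresso_cup 0.22 [181.1 287.6] [0.061  0.0191] 4663
wrist ramekin 0.91 [274.4 319.7] [ 0.0104 -0.1093] 4221
wrist espresso_cup 0.74 [153.8 625.6] [-0.0707  0.0849] 1848
```

Emit:
play_rows(commands=[[[6,0,0,0,0.35],[12,0,0,0,0.35],[18,0,0,0,0.35],[24,0,0,0,0.35],[30,0,0,0,0.35],[30,0,0,0,0.35]]])

```text
time_s: 33.87
ee_pos: [0.6036, 0.0508, 0.0376]
tool_rot: [173.5, 29.3, 168.4]
force: [1.2, -0.1, 0.2]
grip_width: 0.349
grasp_force: 0.0
```

Emit:
play_rows(commands=[[[6,0,0,0,0.35],[12,0,0,0,0.35],[18,0,0,0,0.35],[23,0,0,0,0.35],[25,0,0,0,0.35],[25,0,0,0,0.35]]])

```text
time_s: 34.37
ee_pos: [0.6274, 0.051, 0.0373]
tool_rot: [173.5, 29.2, 168.4]
force: [-1.5, -0.3, -0.2]
grip_width: 0.349
grasp_force: 0.0
```

```bash
python3 look.py
```

```text
34.3667 [0.6274 0.051  0.0373] [173.4733  29.2283 168.355 ] [-1.5461 -0.2726 -0.1919] [ -3.1409  18.5346 120.6268  12.006   11.2766 -94.3598]
side ramekin 0.46 [231.  302.9] [ 0.0421 -0.0862] 194
side espresso_cup 0.6 [289.2 315.6] [-0.0685  0.1065] 610
top espresso_cup 0.58 [222.9 252.9] [-0.0693  0.1186] 382
wrist ramekin 0.78 [274.  320.6] [ 0.0652 -0.1085] 4255
```

The ramekin is at case x of about 0.059, y of about -0.105. I'll back straight out and check.

Emit:
play_rows(commands=[[[-5,0,0,0,0.35],[-15,0,0,0,0.35],[-30,0,0,0,0.35],[-45,0,0,0,0.35],[-60,0,0,0,0.35],[-75,0,0,0,0.35],[-90,0,0,0,0.35],[-105,0,4,0,0.35],[-120,0,10,0,0.35],[-135,0,20,0,0.35],[-150,0,35,0,0.35],[-165,0,60,0,0.35],[-175,0,90,0,0.35],[-180,0,110,0,0.35],[-180,0,110,0,0.35]]])

```text
time_s: 36.07
ee_pos: [0.4474, 0.051, 0.1516]
tool_rot: [173.4, 29.7, 168.3]
force: [0.5, 0.5, -0.4]
grip_width: 0.348
grasp_force: 0.0
```

```bash
python3 look.py; python3 - <<'E'
from h import *
c=viewer.capture("side"); w=viewer.capture("wrist")
for z in(.038,):
  for y in(-.105,):
    print("expect side px for x=.05,.06:",[proj([.605+x,.152+y,z],c)[0] for x in(.05,.06)])
a=cv2.cvtColor(cv2.imread("pics/j.png"),cv2.COLOR_BGR2GRAY)[:, :400]
b=cv2.cvtColor(cv2.resize(c["img"][205:295,225:315],(400,400),interpolation=2),cv2.COLOR_RGB2GRAY)
print("lip region change",np.abs(a[100:260,120:290].astype(int)-b[100:260,120:290]).mean())
for m in("sash","sash_index"):
  for q in models.regions_of(c,m)[:1]: print(m,q["conf"],q["position"],q["mask"].sum())
E
```

```text
36.0667 [0.4474 0.051  0.1516] [173.4132  29.6971 168.348 ] [ 0.5121  0.4831 -0.3768] [ -5.4154  -7.455  129.1653   7.3367  28.3127 -91.0421]
side ramekin 0.51 [229.7 303.1] [ 0.0436 -0.0918] 266
side espresso_cup 0.73 [292.  313.8] [-0.0672  0.1162] 616
top espresso_cup 0.68 [223.6 251.7] [-0.0715  0.1221] 372
wrist espresso_cup 0.57 [186.5 512.9] [-0.0551  0.1308] 3675
expect side px for x=.05,.06: [array([302.73496625, 226.49082295]), array([299.7001935 , 225.77396541])]
lip region change 5.7326838235294115
sash 0.75 [179.5, 294.6] 5954
sash_index 0.57 [179.5, 295.2] 5968
```

The side view's partly hidden estimate is nearer the 50 mm line than I like, so I'll push 5 mm deeper and back out again.

Emit:
play_rows(commands=[[[5,0,-20,0,0.35],[12,0,-50,0,0.35],[25,0,-75,0,0.35],[40,0,-95,0,0.35],[60,0,-108,0,0.35],[80,0,-114,0,0.35],[100,0,-114,0,0.35],[120,0,-114,0,0.35],[140,0,-114,0,0.35],[158,0,-114,0,0.35],[170,0,-114,0,0.35],[176,0,-114,0,0.35],[179,0,-114,0,0.35],[182,0,-114,0,0.35],[185,0,-114,0,0.35],[186,0,-114,0,0.35],[186,0,-114,0,0.35]]])

```text
time_s: 38.13
ee_pos: [0.6318, 0.0511, 0.0329]
tool_rot: [173.5, 29.1, 168.4]
force: [-0.5, 0.1, -0.6]
grip_width: 0.351
grasp_force: 0.2
```

Emit:
play_rows(commands=[[[-5,0,0,0,0.35],[-15,0,0,0,0.35],[-30,0,0,0,0.35],[-45,0,0,0,0.35],[-60,0,0,0,0.35],[-75,0,0,0,0.35],[-90,0,0,0,0.35],[-105,0,0,0,0.35],[-120,0,4,0,0.35],[-135,0,10,0,0.35],[-150,0,20,0,0.35],[-170,0,30,0,0.35],[-190,0,40,0,0.35],[-210,0,50,0,0.35],[-220,0,50,0,0.35],[-220,0,50,0,0.35]]])

```text
time_s: 39.47
ee_pos: [0.4093, 0.0515, 0.0827]
tool_rot: [173.5, 29.1, 168.4]
force: [-0.8, -0.9, 0.6]
grip_width: 0.346
grasp_force: 0.0
```

```bash
sed -i 's/"top","wrist"/"top"/' look.py; python3 look.py
```

```text
39.4667 [0.4093 0.0515 0.0827] [173.4649  29.1321 168.3665] [-0.8262 -0.8819  0.5954] [ -6.296   -3.7897 139.5238  15.0962  15.2097 -99.9187]
side ramekin 0.81 [231.9 304.4] [ 0.0363 -0.084 ] 271
top espresso_cup 0.68 [223.7 253.8] [-0.0716  0.1158] 377
```

```bash
python3 - <<'E'
from h import *
c=viewer.capture("side")
def sil(x,y):
    a=np.linspace(0,2*np.pi,60);P=[]
    for z,r in((.018,.031),(.058,.035)): P+=[[.605+x+r*np.cos(t),.152+y+r*np.sin(t),z] for t in a]
    m=np.zeros((400,640),np.uint8);cv2.fillConvexPoly(m,cv2.convexHull(np.float32(proj(P,c))).astype(np.int32),1);return m>0
for q in models.regions_of(c,"ramekin"):
    m=q["mask"]
    if abs(q["position"][1]-303)>12: continue
    r,k=np.where(m);print(q["conf"],"rows",r.min(),r.max(),"cols",k.min(),k.max(),m.sum())
    for x in(.04,.05,.06,.065,.07):
        s=sil(x,-.105);r,k=np.where(s);print(x,"rows",r.min(),r.max(),"cols",k.min(),k.max(),"mask outside sil",(m&~s).sum(),"of sil below row",(s&~m).sum())
    best=max(((m&~sil(x,y)).sum()*-1,x,y) for x in np.arange(.03,.09,.005) for y in np.arange(-.125,-.08,.005));print(best)
v=c["img"];d=v[205:250,285:325].astype(int).sum(2)//3
print(d[::3,::2])
E
```

```text
0.57 rows 216 236 cols 293 309 235
0.04 rows 214 239 cols 294 317 mask outside sil 9 of sil below row 269
0.05 rows 214 238 cols 290 314 mask outside sil 0 of sil below row 261
0.06 rows 213 237 cols 287 310 mask outside sil 0 of sil below row 260
0.065 rows 213 237 cols 286 309 mask outside sil 8 of sil below row 267
0.07 rows 212 236 cols 284 307 mask outside sil 46 of sil below row 296
(np.int64(0), np.float64(0.059999999999999984), np.float64(-0.09999999999999998))
[[ 83  82  96 122 114 133 137 135 137 133 101  46  58  86  86  92  92  92
   66  62]
 [ 83  99 119 118 135 136 136 138 135 107  39  46  60  68  68  73  74  82
   61  72]
 [ 96 118 111 135 139 135 137 129 102  45  42  62  64  60  60  63  60  58
   65  86]
 [119 109 133 136 136 136 127 100  44  50  71  62  60  58  60  63  59  62
   88  93]
 [111 137 137 135 133 131 111  46  49  78  82  82  79  68  68  64  65  94
  104 102]
 [133 139 135 133 126 111  48  47  74  82  80  78  84  75  68  69  85 108
  107 107]
 [138 136 135 127 114  52  43  78  86  87  80  79  89  77  68  81 106 106
  104 106]
 [136 131 127 116  62  35  79  84  83  90  88  88  81  73  75 105 107 101
  104 107]
 [127 125 116  59  38  68  80  87  86  79  82  82  80  74  96 102 100 106
  104 102]
 [119 119  82  41  68  77  75  78  80  80  80  81  72  93 103 101 102 109
  101 103]
 [ 70  87  95  72  63  73  75  78  78  74  70  71  92 105 104 106 108 100
  100 103]
 [ 59  61  67  64  66  66  63  66  63  66  69  83 101 102 104 108 101 102
  100 102]
 [ 67  67  69  65  64  67  70  66  66  67  77 103 103 103 107 102 102 104
  103 104]
 [ 71  69  71  68  64  67  66  69  67  75 102 102 106 108 103 104 105 104
  101 101]
 [ 67  69  68  69  64  67  69  67  66  93 100 106 105 105 100 101  99 100
  101 101]]
```

The visible right edge at column 309 fits x of about 0.06 to 0.065, with the left part hidden by the raised lip. The sash is still up and the cup hasn't moved, so I'm handing in.

```bash
python3 -c "
from h import *
print(env.close_job())"
```

```text
the job is handed in; nothing more can be done
None
```

I handed the job in at about 40 s: the sash was resting on its catch at the mark, untouched, and the ramekin stood about 60 mm behind the sash's front face. That distance comes from a partly hidden camera view and the hand-in returned no verdict; the cup stayed put, but I did not re-check the back ramekins.

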